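Open the brake tester's display and hold the brake lever at half travel

ROBOT

A 6-joint arm with a two-finger parallel gripper is mounted at the origin on the work surface. World frame = base frame: x ahead of the robot, y to its left, z up, the work surface at z = 0. Lengths are in m, angles in rad, forces in N, time in s.
With the tool pointing down it reaches from about 0.25 to 0.725 m from the base axis. Payload 4 kg.
Tool frame: the origin (TCP) lies at the very end of the fingers, on their centre line; the grasp point (between the pads) lies 19 mm behind it (arm.grip_depth is the distance from the TCP to the grasp point, in m); z points along the fingers, y is the line along which they close (so a half turn about z gives the same grasp; the last joint's range is limited). The gripper opens to 85 mm and grips with 20 to 120 N. Pads are 22 mm wide; open, the fingers measure 114 mm over their backs; the gripper's body (76 mm by 85 mm) begins 54 mm behind the grasp point. The pads swing forward as they close: fully open they stand 13 mm farther back than shut.
Start: joints at [1.259, 0.241, 0.005, 1.335, 0, 1.571], TCP at [0.153, 0.476, 0.231] pointing down, gripper open.
Joint ranges: [-2.72, 2.72], [-1.05, 1.87], [-1.09, 1.28], [-1.99, 2.15], [-1.42, 1.44], [-3.14, 3.14]. Speed limits (rad/s): [2.79, 2.79, 3.14, 3.14, 3.14, 3.14].

INTERFACE

Orientations are given as a 3x3 rotation matrix whose columns are the frame's x, y, z axes.
In Python, from rig import arm, imaging gives the robot as it stands.
- The arm moves only by the tool move_arm, never from a script. Its argument "deltas" is a list of rows, each a list of 5 numbers: the closure, from 0 (fully open) to 1 (shut), then the shift along the world's x, y, z in m, then the turn about the world's z in degrees. In form: [[claw, tx, ty, tz, roll], ...]. A call has 1 to 20 rows; each row shifts and turns the commanded pose from where the row before left it; what a row does not reach is not made up. A row lasts 1/10 s, in which the tool goes at most 50 mm and 8.59 degrees, less where a joint would pass 70% of its speed; a pose out of reach is approached as far as the arm can. A call is refused whole if a number of a shift passes 0.05 or a number of a turn 8.59, either way. A call with a gripper value outside its range is refused whole. The fingers move at their own pace and stop on an object; "squeeze" is the grip in N (left out, the last holds). Time passes only in rows, so rows that do not move let the fingers close. It gives the time, the measured TCP pose, the force, the opening and the grip force at its end, in the units of the state.
- arm.state(): the state, without advancing time (a new reading comes with each control period).
- imaging.grab_frame(name): name is "side" or "top"; returns a dict with "image" (400x640x3 uint8, red, green, blue), "mtx" (3x3 intrinsics, pixels), "dist_coeffs" ([k1, k2, p1, p2, k3] as OpenCV has them; the pictures are not rectified), "rvec" (rotation vector, rad) and "tvec" (3), from world to camera coordinates, as OpenCV has them. Camera axes: x right, y down, z forward; pixel columns grow to the right and rows downward; lengths in m; the calibration is good to about 2 mm. A picture is of the moment at which its call begins. There is no depth.
- arm.finish_job(): hands the job in; it is judged then, once.
The state is a dict: "clock": time; "joint_positions": joint angles; "dq": joint speeds; "effort": joint torques, N m; "ee_pos": TCP position; "tool_rot": TCP orientation; "wrist_force": force on the tool from outside, world axes, zero at the start; "moment": the same for the moment, N m; "finger_gap": opening from 0.0 (shut) to 1.0 (fully open); "grasp_force": force on a finger pad.
Only numpy, scipy, OpenCV 4.12 (cv2) and the standard library are available. Lean on these libraries where they do the work, as an engineer would, in place of code of your own. Each camera call takes 0.05 s, during which the arm holds its last target. There are 200 camera calls.

TASK

Raise the display lid of the orange brake tester by its yellow tab until it stands open at about 60 degrees, and let go so that it stays there on its stiff hinge. Then push the brake lever on the blue stand down to half its travel, with its red tip beside the green band of the white gauge, and keep it there: finish while still holding the lever down with the fingers. Never push the lever right down against the handlebar grip, and leave the other things on the counter where they are.

Things in the scene. Friction and masses are not known exactly. Their poses are not given: they have to be found in the camera images.
- tester: orange instrument case fixed to the counter, 160 (its x) x 220 (its y) x 55 mm tall, with a flat grey lid (160 x 220 x 12 mm) on top. Origin under the case's centre, z up; the -x side, with the lid's yellow tab, roughly faces the robot. The lid's hinge line is parallel to y at x = +80, z = 62 mm; it opens like a laptop, the near edge going up and away from the robot
- tester_lid (a joint): opening angle of the tester's lid in rad: 0 flat shut, 1.05 is 60 degrees, 1.9 fully open. It starts between shut and slightly open. The hinge is stiff: the lid stays where it is left and needs about 3 to 6 N at the tab to lift
- lid_tab (a point): grip point on the yellow tab that sticks out from the middle of the lid's near edge, in the lid's plane, 198 mm from the hinge line. The tab is 14 mm wide (along the case's y), 12 mm thick and 50 mm long; the point lies on its mid-line, 12 mm from its free end. Its axes turn with the lid and equal the case's when shut
- lever_stand: stand fixed to the counter: blue base plate 120 (its x) x 250 mm (its y); above it, along y, a handlebar stub with black rubber grip (axis at z = 90 mm, 32 mm across), and above that a brake lever. Origin under the plate's centre, z up. The lever's pivot line is parallel to x at y = -70, z = 150 mm; the lever runs from it to +y, at rest rising 0.15 rad above level
- gauge (a point): centre of the green band (17 mm tall) on the white gauge post that stands on the stand just beyond the lever's red tip; the post is 36 mm (stand's x) x 12 mm (y), at y = 61 mm of the stand, its top 175 mm above the counter
- brake_lever (a joint): how far the brake lever is pushed down, in rad: 0 released, 0.5 the end of its travel near the grip, 0.25 half travel (the blade is then 0.10 rad below level). A spring returns it: about 3 N at the pad point to start it, 8 N at half travel, 13 N at the end
- lever_pad (a point): point on the top face of the lever's blade, 80 mm from the pivot line, where to push. The blade is an aluminium bar 18 mm wide and 10 mm thick with a red ball tip (16 mm across) centred 105 mm from the pivot. The point moves with the lever; its y runs along the blade to the tip, its z is the blade's upward normal
- grease_jar: round jar, red cap, yellow label, 60 mm across, 70 mm tall; origin under its centre; a loose bystander
- drink_bottle: blue drinking bottle, 72 mm across, 190 mm tall; origin under its centre; a loose bystander
- wrench: steel spanner lying flat along its own x; origin under its middle; a loose bystander
- screwdriver: screwdriver with red handle lying along its own x; origin under its middle; a loose bystander
- chainring: dark steel toothed ring lying flat, 136 mm across, 7 mm thick; origin under its centre; a loose bystander
- pad_carton: small blue carton, 70 x 110 x 45 mm; origin under its centre; a loose bystander

How it is judged:
On the way:
1. the display lid stands at about 60 degrees (49 to 71), let go by the fingers (value of joint tester_lid between 0.86 and 1.24 rad and contact force between the fingers and tester below 0.3 N), for 0.3 s.
At the end, for the whole second after the job is handed in: The tester's lid stands by itself between 0.86 and 1.24 rad (49 to 71 degrees), and the fingers hold the brake lever still between 0.16 and 0.34 rad (red tip beside the green band), pressing its blade with more than 2 N. The program ends while holding (all of step 1 and value of joint brake_lever between 0.16 and 0.34 rad and velocity of joint brake_lever between -0.1 and 0.1 rad/s and contact force between the fingers and brake_lever above 2 N); the arm keeps its last pose, push and grip.
It fails at once if the brake lever pushed right down to the grip (past 0.46 rad) (value of joint brake_lever above 0.46 rad).
It fails at once if a loose bystander moved more than 30 mm (distance of any of grease_jar, drink_bottle, wrench, screwdriver, chainring, pad_carton from where it was at the start of the episode above 0.03 m).
It also fails if it takes over 45 s, if anything falls off the work surface, if the arm or the gripper's body presses on something with over 40 N, if the wrist force passes 120 N, or if a joint passes its speed limit or range.

## Working session

There is one attempt and no reset: what is moved stays moved. The work goes in short steps, Python scripts to look and compute and a tool call to move; the robot and the scene stay as the last step left them, time stands still between calls to the robot, and variables do not carry over. Pictures are saved under pics/ and viewed, at most 10 in all, crops included, and the job is handed in when it is done.

Besides the shell and the picture viewer there is one more tool, called in YAML: its name, and indented under it one key for each argument. move_arm: Moves the arm, as the interface text tells. Its arguments: {"type":"object","properties":{"deltas":{"type":"array"},"squeeze":{"type":"number"}},"required":["deltas"]}

```bash
mkdir -p pics; ls
python3 - <<'E'
from rig import arm, imaging
import cv2, numpy as np
for n in("side","top"):
    f=imaging.grab_frame(n); cv2.imwrite(f"pics/{n}0.png",f["image"][:,:,::-1]); np.savez(f"{n}0.npz",**f)
    R=cv2.Rodrigues(np.array(f["rvec"],float))[0]; print(n,-R.T@np.array(f["tvec"]).ravel(),R[2])
s=arm.state(); print(s)
E
```

```text
pics
side [ 0.02396549 -0.68813722  0.8573615 ] [ 0.47891129  0.60421717 -0.63684032]
top [0.44387261 0.0122008  1.94013893] [ 0.08472572  0.01434173 -0.99630109]
{'clock': 0.1, 'joint_positions': array([ 1.25900527e+00,  2.41349857e-01,  3.84306744e-03,  1.33520017e+00,
       -2.82883976e-05,  1.57079313e+00]), 'dq': array([ 0.00029845, -0.00119145,  0.00147245, -0.00041911,  0.00132752,
       -0.00076199]), 'effort': array([-1.36803137e-03, -3.73137939e+01,  2.53010577e+01,  1.08832918e-02,
       -1.00620246e-04, -7.12976004e-06]), 'ee_pos': array([0.15321409, 0.47534415, 0.23048982]), 'tool_rot': array([[-9.51786663e-01,  3.06760223e-01, -5.59189011e-04],
       [ 3.06760732e-01,  9.51784910e-01, -1.82719221e-03],
       [-2.82822286e-05, -1.91063441e-03, -9.99998174e-01]]), 'wrist_force': array([-0.93327817,  0.1667744 , -0.96467742]), 'moment': array([ 0.04145064, -0.02029495,  0.02626716]), 'grasp_force': 0.0, 'finger_gap': 1.0029900733182393}
```

View pics/top0.png

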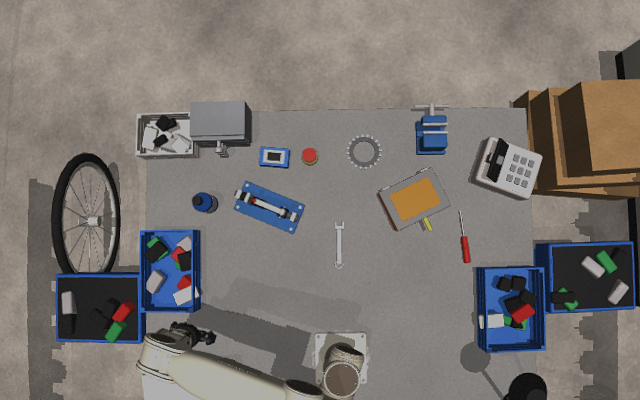

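View pics/side0.png

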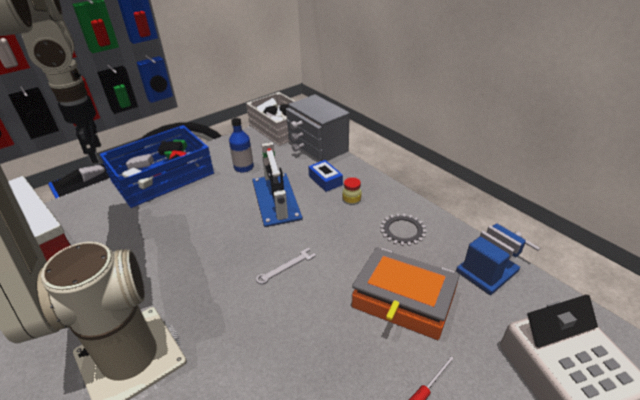

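The top view shows the tester at (414,198) with its yellow tab at (427,223), and the lever stand at (270,206) with the white gauge near (297,210). The side view shows the tab at (393,310) and the lever at (275,180). Next I'll enlarge both areas and measure them.

```bash
cat > h.py <<'E'
import numpy as np, cv2
from scipy.optimize import least_squares
def load(n): return dict(np.load(n+".npz"))
def proj(f,P): return cv2.projectPoints(np.atleast_2d(np.array(P,float)),f["rvec"],f["tvec"],f["mtx"],f["dist_coeffs"])[0].reshape(-1,2)
def ray(f,uv):
    R=cv2.Rodrigues(f["rvec"])[0]; p=cv2.undistortPoints(np.array([[uv]],float),f["mtx"],f["dist_coeffs"]).ravel()
    return -R.T@f["tvec"].ravel(), R.T@np.r_[p,1]
def plane(f,uv,z):
    o,d=ray(f,uv); return o+d*(z-o[2])/d[2]
def tri(fa,a,fb,b):
    (o,d),(p,e)=ray(fa,a),ray(fb,b); s=np.linalg.lstsq(np.c_[d,-e],p-o,rcond=None)[0]
    A,B=o+s[0]*d,p+s[1]*e; return (A+B)/2,np.linalg.norm(A-B)
def mask(f,lo,hi,box):
    m=cv2.inRange(cv2.cvtColor(f["image"],cv2.COLOR_RGB2HSV),np.array(lo),np.array(hi)); k=np.zeros_like(m); x0,y0,x1,y1=box; k[y0:y1,x0:x1]=1; return m*k
def blob(m):
    c=max(cv2.findContours(m,cv2.RETR_EXTERNAL,cv2.CHAIN_APPROX_NONE)[0],key=cv2.contourArea); M=cv2.moments(m*0+cv2.drawContours(m*0,[c],-1,255,-1),True)
    return np.array([M["m10"],M["m01"]])/M["m00"],c
E
python3 - <<'E'
from h import *
t,s=load("top0"),load("side0")
def crop(f,x,y,w,h,k): return cv2.resize(f["image"][y:y+h,x:x+w],(w*k,h*k),interpolation=cv2.INTER_CUBIC)
o=np.zeros((600,800,3),np.uint8)
o[:300,:400]=crop(t,225,165,80,60,5)[:300,:400]; o[:300,400:]=crop(t,370,155,100,75,4)[:300,:400]
o[300:,:400]=crop(s,230,130,100,100,4)[100:400] if 0 else crop(s,230,135,100,75*4//3,3)[:300,:400] if 0 else cv2.resize(s["image"][135:230,230:357],(400,300),interpolation=cv2.INTER_CUBIC)
o[300:,400:]=cv2.resize(s["image"][240:346,340:481],(400,300),interpolation=cv2.INTER_CUBIC)
cv2.imwrite("pics/m.png",o[:,:,::-1])
for n,f,b in(("t",t,(400,205,450,240)),("s",s,(370,290,420,330))):
    c,k=blob(mask(f,(22,100,100),(35,255,255),b)); print(n,"tab",c,cv2.minAreaRect(k))
for n,f,b in(("t",t,(375,160,455,235)),("s",s,(345,240,470,340))):
    c,k=blob(mask(f,(5,120,80),(20,255,255),b)); print(n,"orange",c,cv2.minAreaRect(k))
for n,f,b in(("t",t,(225,175,310,240)),("s",s,(248,150,305,228))):
    c,k=blob(mask(f,(100,120,60),(125,255,255),b)); print(n,"blue",c,cv2.boxPoints(cv2.minAreaRect(k)).tolist())
    c,k=blob(mask(f,(35,80,40),(85,255,255),b));print(n,"green",c,len(k),cv2.boundingRect(k))
    r=mask(f,(0,120,80),(8,255,255),b)|mask(f,(172,120,80),(180,255,255),b)
    if r.any(): c,k=blob(r);print(n,"red",c,cv2.boundingRect(k))
E
```

```text
t tab [427.28571429 223.55357143] ((427.29998779296875, 223.59999084472656), (13.863621711730957, 3.577709197998047), 63.43495178222656)
s tab [392.37301587 309.31746032] ((392.00006103515625, 309.5000305175781), (6.708203315734863, 19.677398681640625), 26.56505012512207)
t orange [414.66692607 198.68015564] ((414.771484375, 198.59442138671875), (29.90851593017578, 43.265716552734375), 64.17900848388672)
s orange [407.26037906 280.30776173] ((406.0631103515625, 279.4046325683594), (71.3899154663086, 32.89371871948242), 19.440034866333008)
t blue [269.36751549 207.11631108] [[233.27810668945312, 208.5325469970703], [245.08285522460938, 180.20118713378906], [304.6568298339844, 205.02366638183594], [292.8520812988281, 233.3550262451172]]
t green [251. 196.] 4 (251, 195, 1, 3)
t red [253.38461538 199.92307692] (252, 198, 4, 5)
s blue [274.8884007  201.66608084] [[252.2941131591797, 179.17648315429688], [289.4705505371094, 169.88235473632812], [301.52935791015625, 218.11764526367188], [264.3529357910156, 227.41177368164062]]
s green [264.88888889 154.88888889] 8 (264, 153, 3, 4)
```

View pics/m.png

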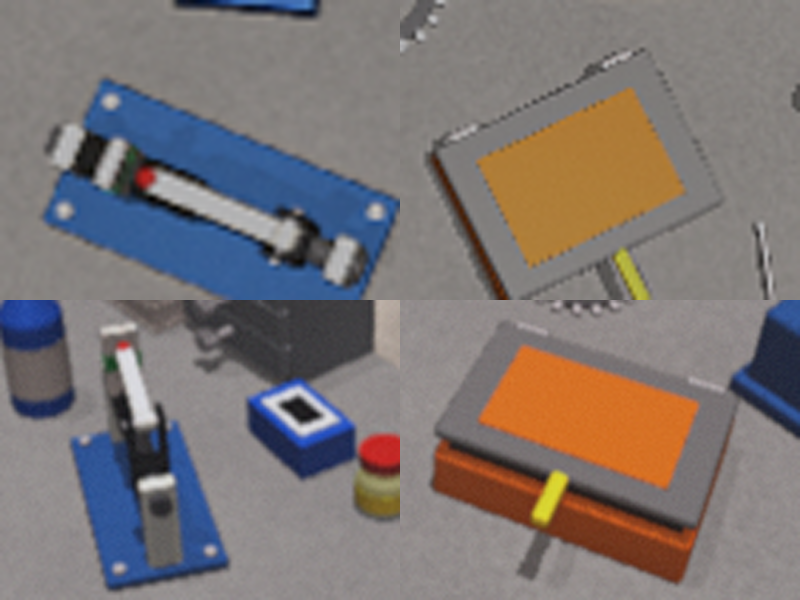

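The mosaic gives the red tip at about (254,200) in top and (269,150) in side. The lid's screen corners and the tab are clear in both views, so I'll triangulate from these.

Run:
```python
from h import *
t,s=load("top0"),load("side0")
T=np.array([(433,150),(645,50),(722,198)])*1.0; T=(T-[400,0])/4+[370,155]-.375
S=np.array([(507,322),(738,388),(695,520)])*1.0; S=(S-[400,300])*[.3525,.3533]+[340,240]-.35
for n,a,b in zip(["farL","farR","nearR"],T,S): print(n,*tri(t,a,s,b))
T=np.array([(477,160),(633,88),(685,190),(530,265)])*1.0; T=(T-[400,0])/4+[370,155]-.375
S=np.array([(522,347),(698,404),(670,486),(480,422)])*1.0; S=(S-[400,300])*[.3525,.3533]+[340,240]-.35
Q=[]
for a,b in zip(T,S):
    p,e=tri(t,a,s,b); Q.append(p); print("scr",p.round(4),round(e,4))
Q=np.array(Q); d=(Q[0]+Q[3]-Q[1]-Q[2]);print("case y yaw from +y",np.degrees(np.arctan2(-d[0],d[1])),"screen mid",Q.mean(0))
n=np.cross(Q[1]-Q[3],Q[0]-Q[2]);n/=np.linalg.norm(n);print("normal",n*np.sign(n[2]))
ct,kt=blob(mask(t,(22,100,100),(35,255,255),(400,205,450,240)));cs,ks=blob(mask(s,(22,100,100),(35,255,255),(370,290,420,330)))
print("tab mid",*tri(t,ct,s,cs))
B=[(233.28,208.53),(245.08,180.2),(304.66,205.02),(292.85,233.36)]
B=np.array([plane(t,b,.008) for b in B]); print("plate",B.round(4).tolist(),B.mean(0),np.linalg.norm(B[1]-B[0]),np.linalg.norm(B[2]-B[1]))
d=B[1]-B[2]; print("stand yaw",np.degrees(np.arctan2(-d[0],d[1])))
r=mask(s,(0,120,80),(8,255,255),(255,140,280,165))|mask(s,(170,100,80),(180,255,255),(255,140,280,165))
print(cv2.findNonZero(r).reshape(-1,2).mean(0) if r.any() else None)
print("red tip",*tri(t,(253.6,200.1),s,(268.8,149.7)))
```

```text
farL [ 0.62061576 -0.15118428  0.06493585] 0.00448301211935368
farR [ 0.706386   -0.34670761  0.07944724] 0.0006605980702000931
nearR [ 0.56752587 -0.41164104  0.0840516 ] 0.0017783545884761148
scr [ 0.6073 -0.1885  0.0707] 0.0029
scr [ 0.6712 -0.3345  0.0741] 0.0028
scr [ 0.5762 -0.3783  0.0852] 0.0006
scr [ 0.51   -0.2338  0.0818] 0.0011
case y yaw from +y 24.13162884316568 screen mid [ 0.59119399 -0.28378526  0.0779583 ]
normal [0.08670752 0.06219229 0.99429066]
tab mid [ 0.49812938 -0.32517501  0.08354697] 0.0017577194170339003
plate [[0.5716, 0.3984, 0.008], [0.6797, 0.3525, 0.008], [0.5802, 0.1247, 0.008], [0.4734, 0.1711, 0.008]] [0.57624212 0.26165982 0.008     ] 0.1174594032069859 0.24853777676872257
stand yaw -23.612803463543095
[268.66666667 148.88888889]
red tip [0.58899155 0.29458447 0.16820316] 0.0009286028719976392
```

move_arm:
  deltas:
    - [0.4, 0.0167, -0.0403, 0, 2.1]
    - [0.4, 0.0167, -0.0403, 0, 2.1]
    - [0.4, 0.0167, -0.0403, 0, 2.1]
    - [0.4, 0.0167, -0.0403, 0, 2.1]
    - [0.4, 0.0167, -0.0403, 0, 2.1]
    - [0.4, 0.0167, -0.0403, 0, 2.1]
    - [0.4, 0.0167, -0.0403, 0, 2.1]
    - [0.4, 0.0167, -0.0403, 0, 2.1]
    - [0.4, 0.0167, -0.0403, 0, 2.1]
    - [0.4, 0.0167, -0.0403, 0, 2.1]
    - [0.4, 0.0167, -0.0403, 0, 2.1]
    - [0.4, 0.0167, -0.0403, 0, 2.1]
    - [0.4, 0.0167, -0.0403, 0, 2.1]
    - [0.4, 0.0167, -0.0403, 0, 2.1]
    - [0.4, 0.0167, -0.0403, 0, 2.1]
    - [0.4, 0.0167, -0.0403, 0, 2.1]
    - [0.4, 0.0167, -0.0403, 0, 2.1]
    - [0.4, 0.0167, -0.0403, 0, 2.1]
    - [0.4, 0.0167, -0.0403, 0, 2.1]
    - [0.4, 0.0167, -0.0403, 0, 2.1]
  squeeze: 25

```text
clock: 2.1
ee_pos: [0.4875, -0.3317, 0.2306]
tool_rot: [[-0.912, -0.41, -0.001], [-0.41, 0.912, 0.001], [0.0, 0.001, -1.0]]
wrist_force: [1.0, 0.3, -0.0]
finger_gap: 0.597
grasp_force: 0.0
```

move_arm:
  deltas:
    - [0.4, 0, 0.001, -0.03, 0]
    - [0.4, 0, 0, -0.04, 0]
    - [0.4, 0, 0, -0.04, 0]
    - [0.4, 0, 0, -0.03, 0]
    - [0.4, 0, 0, -0.015, 0]
    - [0.4, 0, 0, -0.01, 0]
    - [0.4, 0, 0, 0, 0]

```text
clock: 2.8
ee_pos: [0.4863, -0.3284, 0.0646]
tool_rot: [[-0.913, -0.409, -0.003], [-0.409, 0.913, 0.002], [0.002, 0.003, -1.0]]
wrist_force: [0.4, 0.4, 0.5]
finger_gap: 0.603
grasp_force: 0.0
```

Run:
```python
from rig import arm, imaging
from h import *
o=np.zeros((300,800,3),np.uint8)
for i,(n,x,y) in enumerate((("side",330,210),("top",370,155))):
    f=imaging.grab_frame(n); o[:,i*400:i*400+400]=cv2.resize(f["image"][y:y+105,x:x+140],(400,300),interpolation=cv2.INTER_CUBIC)
cv2.imwrite("pics/g.png",o[:,:,::-1])
```

```text
(no output)
```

View pics/g.png

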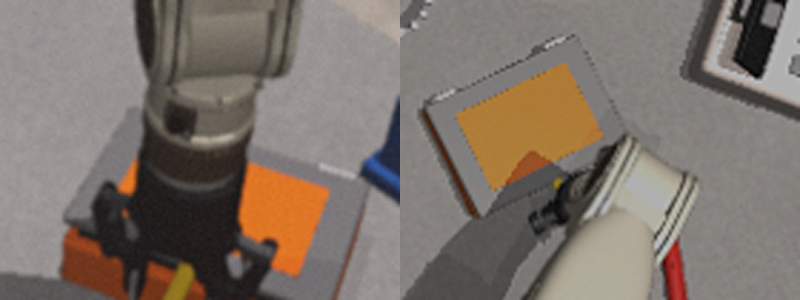

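In the side crop the yellow tab, at about (178,285), lies between the two fingers, at about (130,270) and (255,265). I'll close on it.

move_arm:
  deltas:
    - [0.6, 0, 0, 0, 0]
    - [0.75, 0, 0, 0, 0]
    - [1, 0, 0, 0, 0]
    - [1, 0, 0, 0, 0]
    - [1, 0, 0, 0, 0]
    - [1, 0, 0, 0, 0]
    - [1, 0, 0, 0, 0]
  squeeze: 30

```text
clock: 3.6
ee_pos: [0.4877, -0.3291, 0.0666]
tool_rot: [[-0.912, -0.409, 0.001], [-0.409, 0.912, -0.0], [-0.001, -0.0, -1.0]]
wrist_force: [-0.8, 2.4, 2.0]
finger_gap: 0.152
grasp_force: 33.1
```

move_arm:
  deltas:
    - [1, 0.0013, 0.0006, 0.0097, 0]
    - [1, 0.0013, 0.0006, 0.0097, 0]
    - [1, 0.0022, 0.001, 0.0096, 0]
    - [1, 0.0023, 0.001, 0.0095, 0]
    - [1, 0.003, 0.0013, 0.0093, 0]
    - [1, 0.0031, 0.0014, 0.0092, 0]
    - [1, 0.0039, 0.0017, 0.0089, 0]
    - [1, 0.004, 0.0018, 0.0088, 0]
    - [1, 0.0047, 0.0021, 0.0084, 0]
    - [1, 0.0047, 0.0021, 0.0084, 0]
    - [1, 0, 0, 0, 0]

```text
clock: 4.7
ee_pos: [0.5188, -0.3149, 0.1595]
tool_rot: [[-0.912, -0.41, 0.002], [-0.41, 0.912, 0.0], [-0.002, -0.0, -1.0]]
wrist_force: [1.4, 1.5, -0.0]
finger_gap: 0.15
grasp_force: 31.8
```

move_arm:
  deltas:
    - [1, 0.0054, 0.0024, 0.0079, 0]
    - [1, 0.0055, 0.0025, 0.0078, 0]
    - [1, 0.0061, 0.0027, 0.0072, 0]
    - [1, 0.0061, 0.0028, 0.0072, 0]
    - [1, 0.0067, 0.003, 0.0065, 0]
    - [1, 0.0068, 0.0031, 0.0065, 0]
    - [1, 0.0073, 0.0033, 0.0058, 0]
    - [1, 0.0074, 0.0033, 0.0057, 0]
    - [1, 0.0062, 0.0028, 0.004, 0]
    - [1, 0.0062, 0.0028, 0.0039, 0]
    - [1, 0, 0, 0, 0]

```text
clock: 5.8
ee_pos: [0.5828, -0.2858, 0.2211]
tool_rot: [[-0.912, -0.41, 0.002], [-0.41, 0.912, 0.001], [-0.002, 0.0, -1.0]]
wrist_force: [-0.9, 3.0, -2.5]
finger_gap: 0.154
grasp_force: 30.5
```

Run:
```python
from rig import arm, imaging
from h import *
o=np.zeros((300,800,3),np.uint8)
for i,(n,x,y) in enumerate((("side",320,170),("top",350,140))):
    f=imaging.grab_frame(n); o[:,i*400:i*400+400]=cv2.resize(f["image"][y:y+135,x:x+180],(400,300),interpolation=cv2.INTER_CUBIC)
cv2.imwrite("pics/g2.png",o[:,:,::-1])
```

```text
(no output)
```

View pics/g2.png

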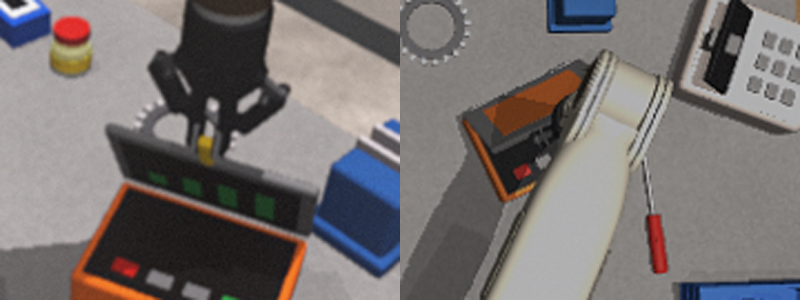

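The side crop shows the lid held by the tab at (205,150), standing at roughly 60°, about 1.09 rad by geometry. I'll ease it back a little, open the fingers and lift clear.

move_arm:
  deltas:
    - [1, -0.0032, -0.0014, -0.0018, 0]
    - [1, -0.0032, -0.0014, -0.0018, 0]
    - [1, 0, 0, 0, 0]
    - [0.7, 0, 0, 0, 0]
    - [0.5, 0, 0, 0, 0]
    - [0.4, 0, 0, 0, 0]
    - [0.4, 0, 0, 0, 0]
    - [0.4, 0, 0, 0.01, 0]
    - [0.4, 0, 0, 0.03, 0]
    - [0.4, 0, 0, 0.03, 0]
    - [0.4, -0.01, 0, 0.03, 0]
    - [0.6, -0.03, 0.03, 0.01, 0]
    - [0.8, -0.03, 0.04, 0, 0]
    - [1, -0.02, 0.04, 0, 0]
    - [1, 0, 0.04, 0, 0]
    - [1, 0, 0.04, 0, 0]
    - [1, 0, 0.04, 0, 0]
    - [1, 0, 0, 0, 0]

```text
clock: 7.7
ee_pos: [0.4851, -0.0558, 0.3282]
tool_rot: [[-0.91, -0.414, 0.002], [-0.414, 0.91, 0.001], [-0.002, 0.0, -1.0]]
wrist_force: [0.6, -0.1, 0.8]
finger_gap: 0.005
grasp_force: 0.0
```

Run:
```python
from rig import arm, imaging
from h import *
o=np.zeros((300,800,3),np.uint8)
for i,(n,x,y,w) in enumerate((("side",340,170,160),("top",370,145,100))):
    f=imaging.grab_frame(n); np.savez(n+"1.npz",**f); o[:,i*400:i*400+400]=cv2.resize(f["image"][y:y+w*3//4,x:x+w],(400,300),interpolation=cv2.INTER_CUBIC)
    m=mask(f,(22,100,60),(35,255,255),(370,165,450,260))
    if m.any(): c,k=blob(m); print(n,c,cv2.boundingRect(k))
cv2.imwrite("pics/g3.png",o[:,:,::-1]); print(arm.state()["joint_positions"].round(3))
```

```text
side [411.50724638 239.31884058] (408, 234, 7, 13)
top [423.13043478 198.86956522] (419, 195, 9, 9)
[-1.21e-01  1.98e-01  1.98e-01  1.57e+00 -1.00e-03 -5.44e-01]
```

View pics/g3.png

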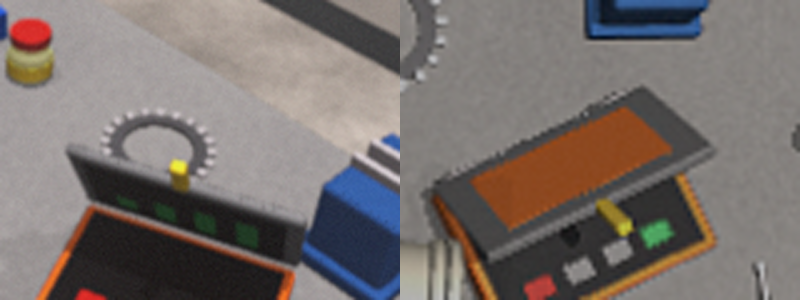

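Run:
```python
from h import *
t,s=load("top1"),load("side1")
p,e=tri(t,(423.1,198.9),s,(411.5,239.3)); H=np.array([.665,-.2495,.062]); d=(H-p)[:2]@[.913,.409]
print(p,e,np.arctan2(p[2]-.062,d),np.hypot(p[2]-.062,d))
```

```text
[ 0.57791529 -0.28854866  0.22188015] 0.001356575942352884 1.0324436399416608 0.1862201602951207
```

move_arm:
  deltas:
    - [1, 0.0078, 0.0273, 0, 3.5]
    - [1, 0.0078, 0.0273, 0, 3.5]
    - [1, 0.0078, 0.0273, 0, 3.5]
    - [1, 0.0078, 0.0273, 0, 3.5]
    - [1, 0.0078, 0.0273, 0, 3.5]
    - [1, 0.0078, 0.0273, 0, 3.5]
    - [1, 0.0078, 0.0273, 0, 3.5]
    - [1, 0.0078, 0.0273, 0, 3.5]
    - [1, 0.0078, 0.0273, 0, 3.5]
    - [1, 0.0078, 0.0273, 0, 3.5]
    - [1, 0.0078, 0.0273, 0, 3.5]
    - [1, 0.0078, 0.0273, 0, 3.5]
    - [1, 0, 0, -0.04, 0]
    - [1, 0, 0, -0.04, 0]
    - [1, 0, 0, -0.04, 0]
    - [1, 0, 0, -0.02, 0]
    - [1, 0, 0, 0, 0]
    - [1, 0, 0, 0, 0]

```text
clock: 9.6
ee_pos: [0.5798, 0.2668, 0.1872]
tool_rot: [[-0.406, -0.914, 0.0], [-0.914, 0.406, -0.0], [0.0, -0.0, -1.0]]
wrist_force: [-0.1, 0.1, 0.9]
finger_gap: -0.0
grasp_force: 0.0
```

move_arm:
  deltas:
    - [1, -0.001, 0.004, 0, 0]
    - [1, 0, 0, -0.008, 0]
    - [1, 0, 0, -0.008, 0]
    - [1, 0, 0, -0.006, 0]
    - [1, 0, 0, -0.005, 0]
    - [1, 0, 0, -0.004, 0]
    - [1, 0, 0, -0.003, 0]
    - [1, 0, 0, 0, 0]
    - [1, 0, 0, 0, 0]

```text
clock: 10.5
ee_pos: [0.5786, 0.2733, 0.154]
tool_rot: [[-0.404, -0.915, 0.003], [-0.915, 0.404, 0.003], [-0.004, -0.001, -1.0]]
wrist_force: [1.0, 4.0, 6.5]
finger_gap: 0.0
grasp_force: 3.1
```

Run:
```python
from rig import arm, imaging
from h import *
o=np.zeros((300,800,3),np.uint8)
for i,(n,x,y,w) in enumerate((("side",220,110,120),("top",200,160,120))):
    f=imaging.grab_frame(n); np.savez(n+"2.npz",**f); o[:,i*400:i*400+400]=cv2.resize(f["image"][y:y+w*3//4,x:x+w],(400,300),interpolation=cv2.INTER_CUBIC)
cv2.imwrite("pics/g4.png",o[:,:,::-1]); s=arm.state(); print(s["ee_pos"],s["wrist_force"])
```

```text
[0.57859263 0.27331618 0.15413443] [0.26832112 3.38923465 5.78809105]
```

View pics/g4.png

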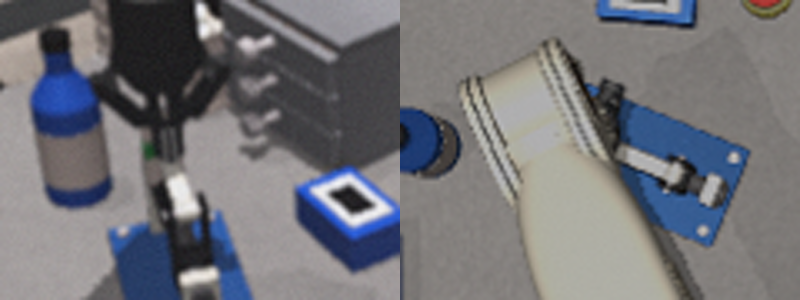

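The side crop shows the closed fingers on the blade at about (170,150), just in front of the gauge's green band. The force of about 6 N suggests roughly 0.15 rad, so I'll press about 7 mm further.

move_arm:
  deltas:
    - [1, 0, 0, -0.002, 0]
    - [1, 0, 0, -0.003, 0]
    - [1, 0, 0, -0.002, 0]
    - [1, 0, 0, 0, 0]
    - [1, 0, 0, 0, 0]
    - [1, 0, 0, 0, 0]

```text
clock: 11.2
ee_pos: [0.5786, 0.2734, 0.1476]
tool_rot: [[-0.404, -0.915, 0.003], [-0.915, 0.404, 0.003], [-0.004, -0.002, -1.0]]
wrist_force: [-0.1, 2.0, 7.6]
finger_gap: -0.001
grasp_force: 4.0
```

Run:
```python
from rig import arm, imaging
from h import *
f=imaging.grab_frame("side"); g=imaging.grab_frame("top")
o=np.zeros((480,800,3),np.uint8)
o[:,:400]=cv2.resize(f["image"][135:207,245:305],(400,480),interpolation=cv2.INTER_CUBIC)
o[:,400:]=cv2.resize(load("side0")["image"][135:207,245:305],(400,480),interpolation=cv2.INTER_CUBIC)
cv2.imwrite("pics/g5.png",o[:,:,::-1]); s=arm.state(); print(s["ee_pos"],s["wrist_force"],np.abs(s["dq"]).max())
# predicted side pixels of blade's top mid-line at 45 mm from pivot for several angles
c=np.array([.5757,.2629]);Y=np.array([.4,.916])
for q in(0,.16,.25,.34):
    a=.15-q; P=[np.r_[c+Y*(-.07+l*np.cos(a)-.005*np.sin(a)),.15+l*np.sin(a)+.005*np.cos(a)] for l in(.05,.105)]
    print(q,((proj(f,P)-[245,135]+.5)*400/60-.5).round(0).tolist())
```

```text
[0.57864389 0.27338332 0.14759513] [-0.41430072  3.50837455  7.55670215] 0.00235078648888962
0 [[186.0, 175.0], [164.0, 97.0]]
0.16 [[187.0, 188.0], [166.0, 126.0]]
0.25 [[188.0, 196.0], [168.0, 144.0]]
0.34 [[189.0, 205.0], [171.0, 162.0]]
```

View pics/g5.png

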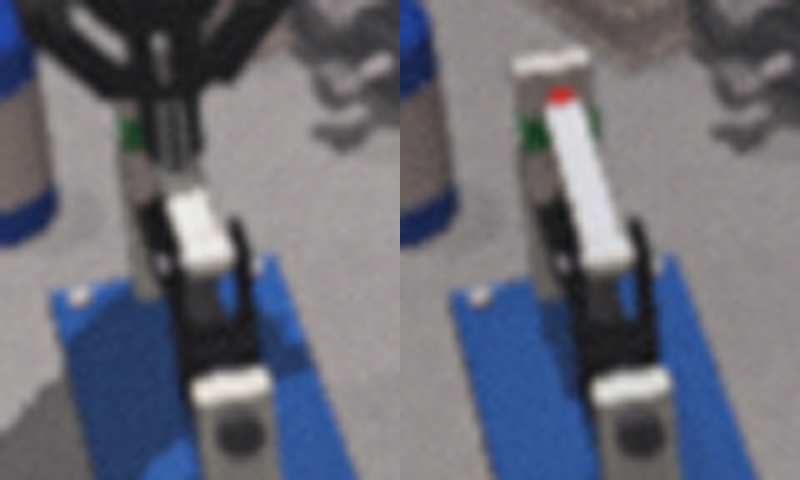

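The lever is down. Force (7.6 N) and fingertip height (147.6 mm) both put it at about 0.24 rad, the arm is still, and nothing else has moved. I'll hand in.

```bash
python3 -c "
from rig import arm
print(arm.finish_job())"
```

```text
the job is handed in; nothing more can be done
None
```

The job is handed in (no verdict came back): the lid stands by itself at about 1.03 rad (59°), measured from the images, and the fingers hold the brake lever at about 0.24 rad (half travel) with 7.6 N.

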